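# Weigh a turned spindle on the bench beam scale

### The arm

A 6-joint arm with a two-finger parallel gripper is mounted at the origin on the work surface. World frame = base frame: x ahead of the robot, y to its left, z up, the work surface at z = 0. Lengths are in m, angles in rad, forces in N, time in s.
With the tool pointing down it reaches from about 0.275 to 0.75 m from the base axis. Payload 10.2 kg.
Tool frame: the origin (TCP) lies on the centre line of the jaws, within the pads' length; the fingertips stand 17 mm ahead of it and the grasp point (between the pads) lies 2 mm behind it; z points along the fingers, y is the direction in which the jaws open and shut (so a half turn about z gives the same grasp; the last joint's range is limited). The gripper opens to 88 mm and grips with 3 to 60 N. Pads are 18 mm wide; open, the fingers measure 123 mm over their backs; the gripper's body (75 mm by 187 mm) begins 45 mm behind the grasp point.
Start: joints at [0.963, 0.313, 1.498, -0, 1.331, -0.223], TCP at [0.197, 0.487, 0.256] pointing down, gripper open.
Joint ranges: [-2.94, 2.94], [-0.97, 2.17], [0.19, 2.56], [-1.23, 4.37], [0.02, 3.11], [-2.88, 2.88]. Speed limits (rad/s): [2.39, 2.39, 3.01, 3.14, 3.14, 3.14].

### API

Orientations are given as a 3x3 rotation matrix whose columns are the frame's x, y, z axes.
In Python, from station import env gives the robot as it stands. The module is installed in compiled form; this text tells all that it offers.
- The arm moves only by the shell command python3 -m inch 'ROWS' [FORCE]. ROWS is JSON, one flat list of numbers, 5 for each row, row after row: the opening, from 0 (shut) to 1 (fully open), then the shift along the tool's x, y, z in mm, then the turn about the tool's z in rad. A call has 1 to 5 rows; each row shifts and turns the commanded pose from where the row before left it, along the tool's axes as they then stand; what a row does not reach is not made up. A row lasts 1/8 s, in which the tool goes at most 62.5 mm and 10.7 degrees, less where a joint would pass 70% of its speed; a pose out of reach is approached as far as the arm can. A call with a gripper value outside its range is refused whole. The fingers move at their own pace and stop on an object; FORCE is the grip in N (left out, the last holds). Time passes only in rows, so rows that do not move let the fingers close. It gives the time, the measured TCP pose, the force and the opening at its end, in the units of the state.
- env.sense(): the state, without advancing time (a new reading comes with each control period).
- env.read_camera(name): name is "scene" or "side" or "wrist"; returns the picture (420x560x3 uint8, blue, green, red); there is no depth.
- env.camera_model(name): a dict with "fx", "fy", "cx", "cy" (pixels), "R" (3x3) and "t" (3): a world point X has camera coordinates R X + t. Camera axes: x right, y down, z forward; pixel columns grow to the right and rows downward; lengths in m; the calibration is good to about 2 mm. A picture is of the moment at which its call begins: read the wrist's pose just before it. camera_model takes no time and is no camera call; for the wrist camera it gives the pose at the moment of the call.
- env.finish_job(): hands the job in, once; it reports no verdict.
The state is a dict: "t": time; "joint_positions": joint angles; "dq": joint speeds; "joint_torque": joint torques, N m; "eef_pos": TCP position; "tool_rot": TCP orientation; "wrist_force": force on the tool from outside, world axes, zero at the start; "moment": the same for the moment, N m; "width": opening from 0.0 (shut) to 1.0 (fully open).
Only numpy, scipy, OpenCV 4.12 (cv2) and the standard library are available. Lean on these libraries where they do the work, as an engineer would, in place of code of your own. Each camera call takes 0.05 s, during which the arm holds its last target. There are 200 camera calls.

### The job

Weigh the turned steel spindle on the bench beam scale: first set it down gently, upright, on the pan and let go so that the pan sinks, then slide the brass poise outwards along the notched arm until the pointer floats at rest inside the green band, and let go of everything. Be gentle with the scale, whose pivots are delicate, and leave the chuck key, the brass collar and the tool holder where they lie.

Things in the scene. Friction and masses are not known exactly. Their poses are not given: they have to be found in the camera images.
- scale: White bench beam scale, fixed. Origin: underside of its base (130 x 445 x 20 mm), below the pivot; x = pivot axis, 120 mm up, between cheeks 132 mm high. Pan on the +y side, notched arm along -y (12 mm wide, teeth tops 11 mm above the pivot line). Gauge plate at y -266 to -292 mm, 172 mm high, on the -x side of the pointer. The robot must not push on or squeeze any part of it with more than 25 N.
- beam (a joint): Beam tilt in rad: 0 level (pointer mid-band), positive poise end low and pan high, negative pan low; stops at -0.14 and +0.14. Pointer in the green band within 0.035. Weak restoring stiffness, about 0.5 N m/rad: between the stops it tilts about 0.05 more for each notch the poise moves outwards; settles in about 2 s. Level with the pan empty and the poise at notch 0.
- poise (a joint): Place of the poise along the arm in m, growing outwards (away from pivot and pan): 0 is notch 0, 50 mm from the pivot; a notch every 8 mm up to 0.184. A spring pawl draws the free poise into the nearest notch; pushing it over the notches takes about 5 N. It starts at 0.024 to 0.048; the balance lies between about 0.07 and 0.17.
- poise_grip (a point): Centre of the top of the poise's black grip; y axis along the arm towards the pan. The poise is a brass block captive on the arm (34 mm across the arm, 26 mm along it, 300 g), its top 26 mm above the pivot line. The grip stands upright on it: 12 mm thick along the arm, 22 mm across it, 36 mm tall (26 to 62 mm above the pivot line).
- pan_top (a point): Centre of the top face of the round aluminium pan (about 100 mm inside, 112 mm over its rim, rim 5 mm high), 100 mm from the pivot, 150 mm above the bench when level, 14 mm higher or lower at the stops. The pan always stays level; where on it the part stands does not change the reading.
- pointer_tip (a point): Tip of the red pointer at the end of the notched arm, 292 mm from the pivot; it is 120 mm above the bench when level. Green band: 10 mm up and down from there, on the gauge plate.
- spindle: Turned steel spindle, loose, upright on the bench: foot 48 mm in diameter and 22 mm high, above it a neck 32 mm in diameter up to 66 mm. Origin: centre of its underside, z along its axis. Bored out inside, so its weight is unknown: 260 to 540 g.
- chuck_key: Steel chuck key (T shape, about 115 x 130 mm, 18 mm high) lying on the bench; leave it alone. Origin: underside, in the middle of its shank.
- collar: Brass collar 60 mm in diameter, 22 mm high, on the bench; leave it alone. Origin: centre of its underside.
- tool_holder: Dark steel lathe tool holder 70 x 40 x 35 mm with a tool bit sticking out at +x, on the bench; leave it alone. Origin: centre of its underside.
Not all that is in view belongs to the job. There is more than one size of the spindle; the one meant has the size given above.

How it is judged:
On the way:
1. The spindle stands on the pan, let go, and the pan has sunk under it (contact force between spindle and scale above 1 N and contact force between the fingers and spindle below 0.1 N and horizontal distance between spindle and pan_top below 0.045 m and value of joint beam below -0.09 rad), for 0.2 s.
At the end, for the whole second after the job is handed in: The beam floats at rest within 0.035 rad of level (pointer inside the green band, slower than 0.03 rad/s), with the spindle standing upright (within 0.1 rad) on the pan, its axis within 45 mm of the pan's centre (value of joint beam between -0.035 and 0.035 rad and velocity of joint beam between -0.03 and 0.03 rad/s and horizontal distance between spindle and pan_top below 0.045 m and z of spindle in the frame of pan_top below 0.006 m and angle between spindle's own z axis and vertical below 0.1 rad and contact force between spindle and scale above 1 N); the robot touches nothing.
It fails at once if The robot pushes on or squeezes the scale with more than 25 N (contact force between any of the fingers, the arm and scale above 25 N).
It fails at once if The spindle is dropped or pressed hard onto the scale (more than 65 N) (contact force between spindle and scale above 65 N).
It fails at once if A bystander is moved by more than 15 mm (distance of any of chuck_key, collar, tool_holder from where it was at the start of the episode above 0.015 m).
It also fails if it takes over 72 s, if anything falls off the work surface, if the arm or the gripper's body presses on something with over 40 N, if the wrist force passes 120 N, or if a joint passes its speed limit or range.

## Working session

There is one attempt and no reset: what is moved stays moved. The work goes in short steps, Python scripts to look and compute and a shell command to move; the robot and the scene stay as the last step left them, time stands still between calls to the robot, and variables do not carry over. Pictures are saved under pics/ and viewed, about 8 in all and at most 12, crops included, and the job is handed in when it is done.

```bash
mkdir -p pics
python3 - <<'E'
from station import env
import cv2,numpy as np
for n in("scene","side"):
    cv2.imwrite(f"pics/{n}0.png",env.read_camera(n)); m=env.camera_model(n)
    print(n,m["fx"],m["cx"],m["cy"],np.round(m["R"],4).tolist(),np.round(m["t"],4))
s=env.sense();print(s["t"],s["eef_pos"],np.round(s["tool_rot"],3).tolist(),s["width"],s["wrist_force"])
E
```

```text
scene 380.5818916161639 277.95940295927846 213.30286334456292 [[0.6338, 0.7735, 0.0094], [0.5952, -0.4799, -0.6445], [-0.494, 0.414, -0.7646]] [-0.3532 -0.1959  1.3399]
side 478.2519511490561 274.85694021049727 212.44094451697396 [[-0.9866, -0.163, -0.0118], [-0.0981, 0.648, -0.7553], [0.1308, -0.744, -0.6553]] [0.5099 0.1237 1.4059]
0.1 [0.19696951 0.48645859 0.25525658] [[-0.927, 0.375, -0.001], [0.375, 0.927, -0.001], [0.0, -0.001, -1.0]] 1.001430025111228 [-0.7828585   0.41466754 -0.76030033]
```

View pics/scene0.png

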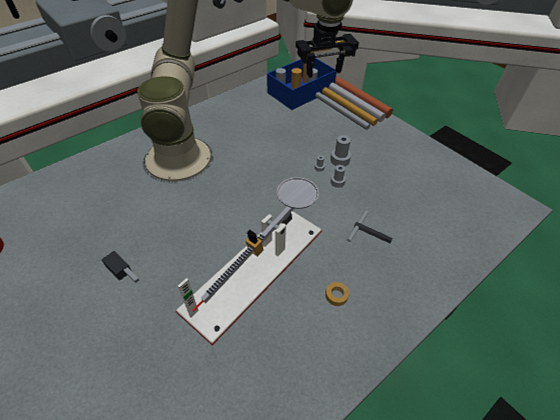

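View pics/side0.png

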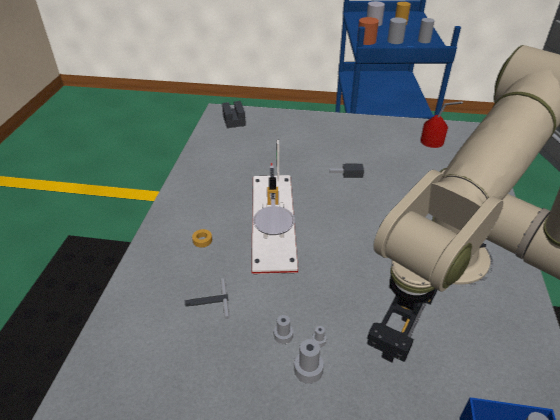

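The scene view shows three spindles: large at (342,150), medium at (339,177) and small at (320,163). The pan is at (298,192), the poise at (255,240) and the pointer at (200,300). Next I'll enlarge these areas.

Run:
```python
import cv2,numpy as np
a=cv2.imread("pics/scene0.png");b=cv2.imread("pics/side0.png")
r=lambda i,x,y,w,h,k:cv2.resize(i[y:y+h,x:x+w],None,fx=k,fy=k,interpolation=cv2.INTER_CUBIC)
# left: scene x170-330,y170-345 ; right
o=np.zeros((600,800,3),np.uint8)
o[:300,:400]=r(a,270,130,100,75,4)
o[:300,400:]=r(b,245,310,100,75,4)
o[300:,:400]=r(a,170,200,160,120,2.5)
o[300:,400:]=r(b,225,160,100,75,4)
cv2.imwrite("pics/crop1.png",o)
```

```text
(no output)
```

View pics/crop1.png

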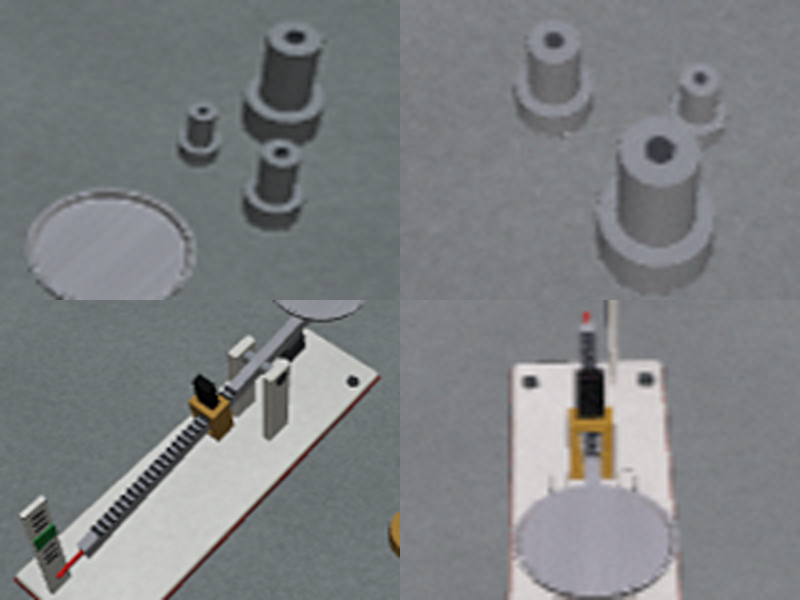

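```bash
cat > h.py <<'E'
import numpy as np
from station import env
def P(n):
    m=env.camera_model(n);K=np.array([[m["fx"],0,m["cx"]],[0,m["fy"],m["cy"]],[0,0,1]])
    return m,K@np.c_[np.array(m["R"]),np.array(m["t"])]
def proj(n,X):
    q=P(n)[1]@np.r_[X,1];return q[:2]/q[2]
def onz(n,p,z):
    M=P(n)[1];H=np.c_[M[:,0],M[:,1],M[:,2]*z+M[:,3]];q=np.linalg.solve(H,[p[0],p[1],1]);return q[:2]/q[2]
def tri(ps,pd):
    import cv2
    X=cv2.triangulatePoints(P("scene")[1],P("side")[1],np.float64(ps),np.float64(pd)).ravel();return X[:3]/X[3]
E
python3 - <<'E'
from h import *
T=dict(small=((202,110),(700,77)),med=((281,152),(554,41)),big=((295,39),(660,152)))
for k,(a,b) in T.items():
    a=(270+a[0]/4,130+a[1]/4);b=(245+(b[0]-400)/4,310+b[1]/4)
    X=tri(a,b);print(k,X.round(4))
    for n,w in(("scene",dict(small=40,med=58,big=78)[k]/4),("side",dict(small=54,med=77,big=116)[k]/4)):
        m,_=P(n);d=(np.array(m["R"])@(X-[0,0,.04])+m["t"])[2];print("  foot diam",n,round(w*d/m["fx"],4))
for k,a,b in(("tip",(58,577),(586,317)),("grip",(205,379),(591,374))):
    a=(170+a[0]/2.5,200+(a[1]-300)/2.5);b=(225+(b[0]-400)/4,160+(b[1]-300)/4)
    X=tri(a,b);print(k,X.round(4),proj("scene",X)-a)
b=(225+193/4,160+242/4)
for z in(.155,.169):print("pan",z,onz("side",b,z),onz("scene",(297.8,192.5),z),tri((297.8,192.5),b))
E
```

```text
small [0.3482 0.3534 0.0467]
  foot diam scene 0.0344
  foot diam side 0.0334
med [0.4376 0.3534 0.0639]
  foot diam scene 0.0477
  foot diam side 0.0477
big [0.3652 0.4379 0.0903]
  foot diam scene 0.0667
  foot diam side 0.0664
tip [ 0.5729 -0.2706  0.0747] [-0.42827416 -0.26960176]
grip [ 0.5331 -0.0656  0.1703] [-0.73428243 -0.4517032 ]
pan 0.155 [0.50293052 0.09954358] [0.49697692 0.1166246 ] [0.50178406 0.11025991 0.16418994]
pan 0.169 [0.50015482 0.114897  ] [0.50645641 0.10739341] [0.50178406 0.11025991 0.16418994]
```

The medium spindle matches the given size: 48 mm foot, 64 mm top height, at (0.4376, 0.3534). The jaw direction already clears its neighbours, so I'll move above it.

```bash
python3 -m inch '[1,-54.6,-6.6,0,0, 1,-54.6,-6.6,10,0, 1,-54.6,-6.6,20,0, 1,-54.6,-6.6,30,0, 1,-54.6,-6.8,40,0]' 20; python3 -m inch '[1,0,0,0,0,1,0,0,0,0]'
python3 - <<'E'
from h import *
import cv2
print(proj("wrist",[.4376,.3534,.066]),proj("wrist",[.4376,.3534,.0]));s=env.sense();print(s["eef_pos"],s["wrist_force"])
cv2.imwrite("pics/w1.png",env.read_camera("wrist"))
E
```

```text
t: 0.72
eef_pos: [0.4353, 0.3545, 0.1583]
tool_rot: [[-0.927, 0.376, 0.001], [0.376, 0.927, 0.0], [-0.001, 0.001, -1.0]]
wrist_force: [0.4, -0.2, 0.3]
width: 0.995
t: 0.98
eef_pos: [0.4333, 0.3559, 0.1593]
tool_rot: [[-0.927, 0.375, -0.0], [0.375, 0.927, 0.0], [0.0, 0.0, -1.0]]
wrist_force: [0.5, -0.7, 0.1]
width: 0.998
[282.60469223 230.92806004] [282.67495052 204.64451489]
[0.43332227 0.3559311  0.15933022] [ 0.50158046 -0.65398186  0.12787917]
```

View pics/w1.png

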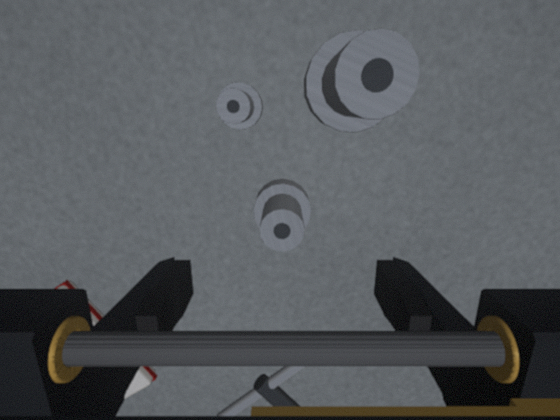

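The wrist view shows the spindle top at (282,231), and I predicted (282.6,230.9), so they agree. I'll descend and grip.

```bash
python3 -m inch '[1,-4.9,-0.7,35,0, 1,0,0,35,0, 1,0,0,25,0, 1,0,0,16,0, 1,0,0,0,0]'; python3 -m inch '[0,0,0,0,0,0,0,0,0,0,0,0,0,0,0,0,0,0,0,0,0,0,0,0,0]' 20;  python3 -m inch '[0,0,0,0,0,0,0,0,0,0]'
```

```text
t: 1.65
eef_pos: [0.4374, 0.3536, 0.0481]
tool_rot: [[-0.927, 0.374, -0.0], [0.374, 0.927, -0.0], [0.0, -0.0, -1.0]]
wrist_force: [0.1, -0.2, -0.4]
width: 1.002
t: 2.28
eef_pos: [0.438, 0.3531, 0.0481]
tool_rot: [[-0.927, 0.375, 0.0], [0.375, 0.927, 0.0], [-0.0, 0.0, -1.0]]
wrist_force: [0.6, 0.0, -1.1]
width: 0.455
t: 2.52
eef_pos: [0.4379, 0.3531, 0.048]
tool_rot: [[-0.927, 0.375, -0.0], [0.375, 0.927, -0.0], [0.0, -0.0, -1.0]]
wrist_force: [-0.4, -0.2, 0.3]
width: 0.348
```

```bash
python3 -m inch '[0,0,0,0,0, 0,0,0,-20,0, 0,0,0,-50,0, 0,0,0,-60,0, 0,0,0,-60,0]'; python3 -m inch '[0,0,0,-17,0,0,0,0,0,0,0,0,0,0,0,0,0,0,0,0,0,0,0,0,0]'
python3 - <<'E'
from station import env
import cv2,numpy as np
f=[]
for i in range(6):
    im=env.read_camera("scene");f.append(env.sense()["wrist_force"])
print(np.round(f,2).tolist());s=env.sense();print(s["eef_pos"])
R=s["tool_rot"];print(np.array(R).T@(np.array([.5025,.111,.255])-s["eef_pos"])*1000)
E
```

```text
t: 3.15
eef_pos: [0.4374, 0.3529, 0.2392]
tool_rot: [[-0.927, 0.375, -0.001], [0.375, 0.927, -0.001], [0.001, -0.001, -1.0]]
wrist_force: [1.0, 0.6, -3.3]
width: 0.348
t: 3.78
eef_pos: [0.4378, 0.353, 0.2542]
tool_rot: [[-0.927, 0.375, -0.001], [0.375, 0.927, -0.001], [0.001, -0.001, -1.0]]
wrist_force: [-0.2, -1.0, -4.9]
width: 0.351
[[-0.07, -0.22, -2.83], [0.01, 0.83, -5.0], [-0.38, -0.3, -4.12], [-0.46, -0.28, -3.8], [-0.87, -0.25, -3.18], [0.21, 0.2, -3.31]]
[0.43790251 0.3531333  0.25500254]
[-1.50764841e+02 -2.00178252e+02 -1.03603275e-03]
```

```bash
python3 -m inch '[0,-30.2,-40,0,0, 0,-30.2,-40,0,0, 0,-30.2,-40,0,0, 0,-30.2,-40,0,0, 0,-20,-26,0,0]'; python3 -m inch '[0,-7,-10,0,0,0,-3,-4.2,0,0,0,0,0,0,0,0,0,0,0,0]'
python3 - <<'E'
from h import *
import cv2
b=env.read_camera("side");a=env.read_camera("scene")
o=np.zeros((360,800,3),np.uint8)
o[:,:400]=cv2.resize(b[140:260,205:338],(400,360));o[:,400:]=cv2.resize(a[110:230,230:363],(400,360))
cv2.imwrite("pics/c2.png",o);s=env.sense();print(s["eef_pos"])
E
```

```text
t: 4.7
eef_pos: [0.499, 0.1259, 0.2552]
tool_rot: [[-0.926, 0.377, 0.0], [0.377, 0.926, -0.0], [-0.0, -0.0, -1.0]]
wrist_force: [-0.2, -0.3, -4.0]
width: 0.351
t: 5.2
eef_pos: [0.5023, 0.1118, 0.2551]
tool_rot: [[-0.927, 0.374, -0.0], [0.374, 0.927, 0.0], [0.0, 0.0, -1.0]]
wrist_force: [-0.3, -0.0, -3.3]
width: 0.348
[0.50238127 0.11160025 0.25504878]
```

View pics/c2.png

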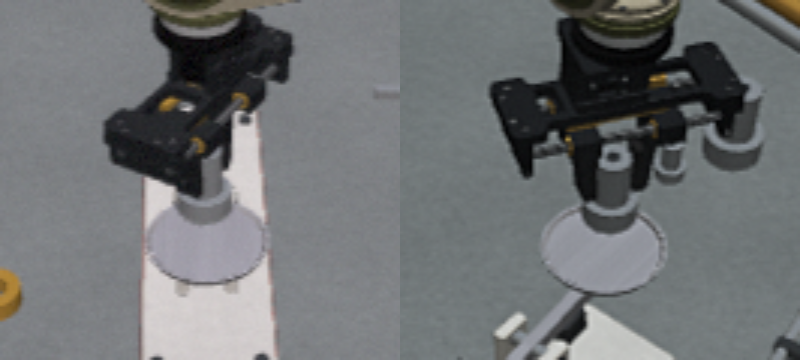

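The spindle hangs over the pan in both views, and the pan is raised. I'll lower it gently so that the pan sinks under it.

```bash
python3 -m inch '[0,0,0,18,0, 0,0,0,14,0, 0,0,0,5,0, 0,0,0,3,0,0,0,0,3,0]'; python3 -m inch '[0,0,0,4,0, 0,0,0,4,0, 0,0,0,4,0, 0,0,0,4,0,0,0,0,4,0]'; python3 -m inch '[0,0,0,3,0, 0,0,0,1.5,0, 0,0,0,0,0, 0,0,0,0,0,0,0,0,0,0]'
```

```text
t: 5.92
eef_pos: [0.5028, 0.111, 0.2123]
tool_rot: [[-0.927, 0.375, 0.001], [0.375, 0.927, 0.0], [-0.001, 0.0, -1.0]]
wrist_force: [0.6, 0.3, -3.7]
width: 0.35
t: 6.55
eef_pos: [0.5026, 0.1108, 0.1918]
tool_rot: [[-0.927, 0.375, 0.0], [0.375, 0.927, -0.0], [-0.0, -0.0, -1.0]]
wrist_force: [-0.0, -0.5, -1.6]
width: 0.348
t: 7.18
eef_pos: [0.5025, 0.1109, 0.1876]
tool_rot: [[-0.927, 0.375, -0.0], [0.375, 0.927, -0.0], [0.0, -0.0, -1.0]]
wrist_force: [-0.7, -0.9, -2.5]
width: 0.348
```

```bash
python3 -m inch '[0,0,0,2,0, 0,0,0,0,0, 0,0,0,0,0]'; python3 -m inch '[0.42,0,0,0,0, 0.6,0,0,0,0, 0.8,0,0,0,0,0.9,0,0,0,0,0.9,0,0,0,0]'; python3 -m inch '[0.9,0,0,-20,0, 0.9,0,0,-40,0,0.9,0,0,-40,0,0.9,0,0,-20,0,0.9,0,0,0,0]'
python3 - <<'E'
from h import *
import cv2
b=env.read_camera("side");a=env.read_camera("scene");cv2.imwrite("pics/a3.png",a);cv2.imwrite("pics/b3.png",b)
o=np.zeros((360,800,3),np.uint8)
o[:,:400]=cv2.resize(b[140:260,205:338],(400,360));o[:,400:]=cv2.resize(a[150:330,165:365],(400,360))
cv2.imwrite("pics/c3.png",o);s=env.sense();print(s["eef_pos"])
E
```

```text
t: 7.55
eef_pos: [0.5026, 0.111, 0.1855]
tool_rot: [[-0.927, 0.375, -0.0], [0.375, 0.927, 0.0], [0.0, 0.0, -1.0]]
wrist_force: [1.1, 0.3, -2.1]
width: 0.348
t: 8.18
eef_pos: [0.5026, 0.1109, 0.1856]
tool_rot: [[-0.927, 0.375, 0.0], [0.375, 0.927, -0.0], [-0.0, -0.0, -1.0]]
wrist_force: [-0.1, 0.1, -0.2]
width: 0.85
t: 8.8
eef_pos: [0.5029, 0.111, 0.3065]
tool_rot: [[-0.927, 0.375, 0.003], [0.375, 0.927, -0.0], [-0.002, 0.001, -1.0]]
wrist_force: [0.3, -0.2, 0.2]
width: 0.898
[0.50229331 0.11094848 0.30451385]
```

View pics/c3.png

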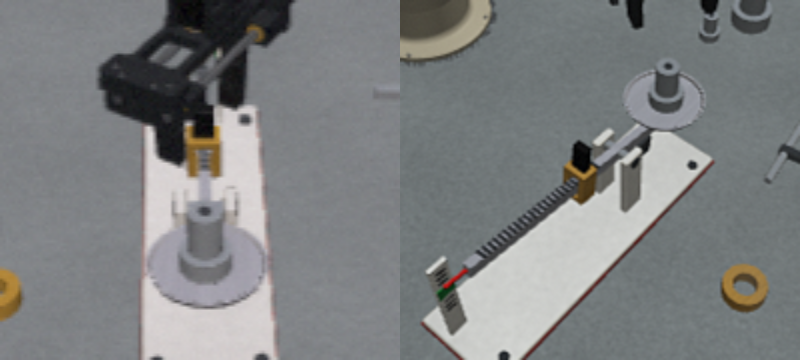

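The pan has sunk under the upright spindle (scene crop about (667,85)), and the pointer tip is high, near (185,296). I'll turn the jaws along the arm and locate the grip.

```bash
python3 -m inch '[0.28,0,0,0,-0.142, 0.28,0,0,0,-0.142, 0.28,0,0,0,-0.142, 0.28,0,0,0,-0.141,0.28,0,0,0,0]' 5
python3 - <<'E'
from h import *
g=tri((255.5,223),(272.9,176.7));tip=tri((185,296),(272.0,158));print("grip",g,"tip",tip)
u=np.array([.1815,-.983]);pan=np.array([.5025,.111]);pv=pan+.099*u
print("along,across",(g[:2]-pv)@u,(g[:2]-pv)@[.983,.1815])
for s in(.074,.082):
    G=np.r_[pv+u*(s*.99-.062*.14),.12+.0614+s*.14];print(s,G,proj("scene",G),proj("side",G))
s=env.sense();print(s["eef_pos"],np.round(s["tool_rot"],3).tolist(),s["width"])
t=np.r_[pv+u*.066,.3];print(np.array(s["tool_rot"]).T@(t-s["eef_pos"])*1000)
E
```

```text
t: 9.52
eef_pos: [0.5023, 0.1109, 0.3044]
tool_rot: [[-0.984, -0.18, -0.002], [-0.18, 0.984, 0.0], [0.002, 0.0, -1.0]]
wrist_force: [-0.1, 0.7, 0.1]
width: 0.357
grip [ 0.52963547 -0.05094717  0.18823885] tip [ 0.56224404 -0.2658115   0.11002682]
along,across 0.06519526525354886 -0.00271924217503005
0.074 [ 0.53218977 -0.04979914  0.19176   ] [255.92567805 222.15303578] [271.64802262 176.03622171]
0.082 [ 0.53362725 -0.0575845   0.19288   ] [253.66419586 223.8274274 ] [271.60443967 174.10122947]
[0.50230029 0.11093515 0.30436105] [[-0.984, -0.18, -0.002], [-0.18, 0.984, 0.0], [0.002, 0.0, -1.0]] 0.35650673833414476
[  -0.49243309 -164.91013219    4.29714383]
```

```bash
python3 -m inch '[0.28,0,-45,0,0, 0.28,0,-45,0,0, 0.28,0,-45,10,0, 0.28,0,-30,20,0,0.28,0,0,20,0]'; python3 -m inch '[0.28,0,0,0,0,0.28,0,0,0,0]'
python3 - <<'E'
from h import *
import cv2
print(proj("wrist",[.5322,-.0498,.1918]));s=env.sense();print(s["eef_pos"],s["width"])
cv2.imwrite("pics/w2.png",env.read_camera("wrist"))
E
```

```text
t: 10.15
eef_pos: [0.5324, -0.0532, 0.254]
tool_rot: [[-0.985, -0.175, -0.001], [-0.175, 0.985, 0.0], [0.001, 0.0, -1.0]]
wrist_force: [-0.2, 0.8, 0.3]
width: 0.279
t: 10.4
eef_pos: [0.5326, -0.0511, 0.2561]
tool_rot: [[-0.984, -0.18, 0.001], [-0.18, 0.984, -0.0], [-0.001, -0.0, -1.0]]
wrist_force: [-0.3, 0.2, 0.2]
width: 0.281
[285.55202759 239.97270837]
[ 0.53259641 -0.05107104  0.25613757] 0.28071089008027894
```

View pics/w2.png

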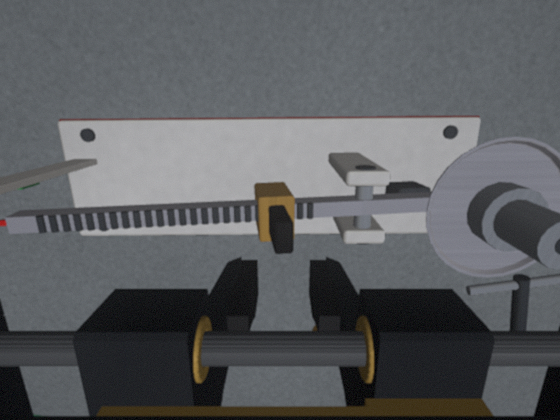

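The grip top is at about (284,243), centred between the fingers, and I predicted (285.6,240). I'll go down astride it.

```bash
python3 -m inch '[0.28,0,0,25,0, 0.28,0,0,20,0, 0.28,0,0,15,0, 0.28,0,0,11,0,0.28,0,0,0,0]'; python3 -m inch '[0.28,0,-3,0,0,0.28,0,-4,0,0,0.28,0,-4,-0.5,0,0.28,0,-4,-0.5,0,0.28,0,-4,-0.5,0]';  python3 -m inch '[0.28,0,-4,-0.6,0,0.28,0,-4,-0.6,0,0.28,0,-4,-0.6,0,0.28,0,-4,-0.6,0,0.28,0,-4,-0.6,0]'
```

```text
t: 11.08
eef_pos: [0.5324, -0.0512, 0.1843]
tool_rot: [[-0.983, -0.181, -0.001], [-0.181, 0.983, 0.0], [0.001, 0.0, -1.0]]
wrist_force: [0.3, 0.3, -0.1]
width: 0.279
t: 11.7
eef_pos: [0.536, -0.0702, 0.1861]
tool_rot: [[-0.983, -0.181, 0.0], [-0.181, 0.983, 0.0], [-0.0, 0.0, -1.0]]
wrist_force: [1.1, 1.7, 0.1]
width: 0.279
t: 12.32
eef_pos: [0.5395, -0.09, 0.189]
tool_rot: [[-0.983, -0.181, -0.0], [-0.181, 0.983, -0.0], [0.0, -0.0, -1.0]]
wrist_force: [1.7, 4.3, -1.4]
width: 0.28
```

```bash
python3 -m inch '[0.28,0,-4,-0.6,0,0.28,0,-4,-0.6,0,0.28,0,-4,-0.6,0,0.28,0,-4,-0.6,0,0.28,0,-4,-0.6,0]';  python3 -m inch '[0.28,0,-4,-0.6,0,0.28,0,-4,-0.6,0,0.28,0,-4,-0.6,0,0.28,0,-4,-0.6,0,0.28,0,0,0,0]'; python3 -m inch '[0.28,0,6,0,0,0.28,0,0,0,0,0.28,0,0,0,0,0.28,0,0,0,0]'
python3 - <<'E'
from h import *
import cv2
b=env.read_camera("side");a=env.read_camera("scene")
o=np.zeros((400,800,3),np.uint8)
o[:,:400]=cv2.resize(b[140:220,235:315],(400,400),interpolation=cv2.INTER_CUBIC);o[:,400:]=cv2.resize(a[235:335,165:265],(400,400),interpolation=cv2.INTER_CUBIC)
cv2.imwrite("pics/c4.png",o)
u=np.array([.1815,-.983]);pv=np.array([.5025,.111])+.099*u
for be in(-.14,-.1,-.05,0,.05,.1):
    X=np.r_[pv+u*.292*np.cos(be),.12-.292*np.sin(be)];p,q=proj("scene",X),proj("side",X)
    print(be,((p-[165,235])*4+[400,0]).round(),((q-[235,140])*5).round())
E
```

```text
t: 12.95
eef_pos: [0.5431, -0.1096, 0.192]
tool_rot: [[-0.983, -0.181, -0.0], [-0.181, 0.983, 0.0], [0.0, 0.0, -1.0]]
wrist_force: [0.7, 1.7, -1.2]
width: 0.277
t: 13.58
eef_pos: [0.5462, -0.1257, 0.1947]
tool_rot: [[-0.984, -0.181, 0.0], [-0.181, 0.984, -0.001], [-0.0, -0.001, -1.0]]
wrist_force: [0.7, 0.3, 0.4]
width: 0.275
t: 14.08
eef_pos: [0.545, -0.1192, 0.1945]
tool_rot: [[-0.983, -0.181, 0.0], [-0.181, 0.983, -0.0], [-0.0, -0.0, -1.0]]
wrist_force: [0.4, 0.4, 0.7]
width: 0.277
-0.14 [485. 231.] [179.  15.]
-0.1 [487. 243.] [180.  28.]
-0.05 [490. 257.] [180.  46.]
0 [494. 269.] [180.  64.]
0.05 [499. 281.] [181.  82.]
0.1 [505. 291.] [181. 101.]
```

View pics/c4.png

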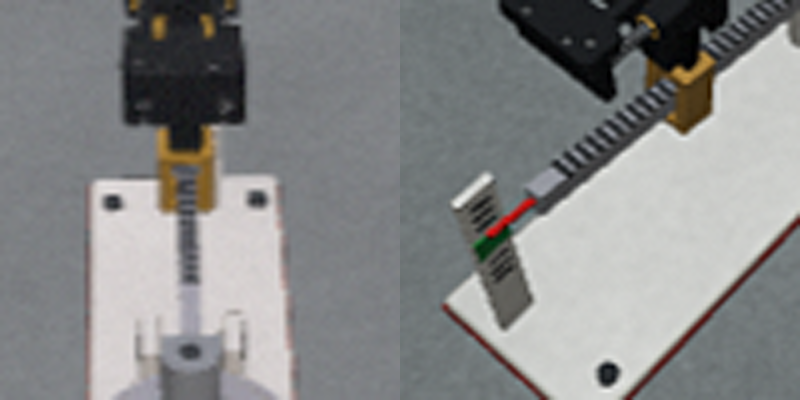

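The pointer tip, at (488,235) in the crop, is still near the upper stop. I'll measure it against the earlier pictures with a red detector.

```bash
cat >> h.py <<'E'
def red(a):
    c=a[235:335,165:265].astype(float);w=np.clip(c[...,2]-np.maximum(c[...,0],c[...,1])-60,0,None)
    w[50:]*=(np.arange(100)<45);w[:,60:]=0
    if w.sum()==0:return None
    ys,xs=np.nonzero(w);i=np.argsort(xs)[:6]
    return [round(float(v),2) for v in ((w.sum(0)*np.arange(100)).sum()/w.sum()+165,(w.sum(1)*np.arange(100)).sum()/w.sum()+235)],len(xs)
def beam_red(n=1):return [red(env.read_camera("scene")) for _ in range(n)]
E
python3 - <<'E'
from h import *
import cv2
for f in("scene0","a3"):print(f,red(cv2.imread(f"pics/{f}.png")))
print(beam_red(2))
u=np.array([.1815,-.983]);pv=np.array([.5025,.111])+.099*u
for be in(-.14,-.1,-.05,0,.05,.1,.14):
    print(be,proj("scene",np.r_[pv+u*.28*np.cos(be),.12-.28*np.sin(be)]).round(1))
E
```

```text
scene0 ([197.12, 305.57], 26)
a3 ([192.01, 289.14], 30)
[([192.16, 289.16], 31), ([192.16, 289.17], 30)]
-0.14 [190.6 289.3]
-0.1 [191.  292.2]
-0.05 [191.7 295.6]
0 [192.6 298.6]
0.05 [193.7 301.4]
0.1 [195.  303.9]
0.14 [196.2 305.7]
```

Row 289.15 equals the −0.14 stop, so the beam hasn't lifted yet. Another two notches out.

```bash
python3 -m inch '[0.28,0,-4,2,0,0.28,0,-4,2,0,0.28,0,-4,0,0,0.28,0,-4,0,0,0.28,0,-4,0,0]';  python3 -m inch '[0.28,0,-2,0,0,0.28,0,0,0,0,0.28,0,6,0,0,0.28,0,0,0,0,0.28,0,0,0,0]'; python3 -c "
from h import *
print(beam_red(2))"; python3 -m inch '[0.28,0,0,0,0,0.28,0,0,0,0,0.28,0,0,0,0,0.28,0,0,0,0,0.28,0,0,0,0]'; python3 -c "
from h import *
print(beam_red(2))"
```

```text
t: 14.9
eef_pos: [0.5485, -0.1389, 0.1903]
tool_rot: [[-0.983, -0.181, -0.0], [-0.181, 0.983, 0.001], [0.0, 0.001, -1.0]]
wrist_force: [0.3, 3.2, -1.0]
width: 0.278
t: 15.52
eef_pos: [0.5479, -0.1348, 0.1906]
tool_rot: [[-0.983, -0.181, 0.0], [-0.181, 0.983, -0.0], [-0.0, -0.0, -1.0]]
wrist_force: [-0.6, -0.5, -0.6]
width: 0.278
[([192.19, 291.77], 30), ([192.23, 291.92], 30)]
t: 16.25
eef_pos: [0.5478, -0.1349, 0.1904]
tool_rot: [[-0.983, -0.181, -0.0], [-0.181, 0.983, -0.0], [0.0, -0.0, -1.0]]
wrist_force: [0.8, 0.2, -0.1]
width: 0.274
[([192.4, 292.41], 29), ([192.37, 292.42], 29)]
```

The beam has lifted to about −0.10, so two more notches should bring it level.

```bash
python3 -m inch '[0.28,0,-4,1,0,0.28,0,-4,1,0,0.28,0,-4,1,0,0.28,0,-4,0,0,0.28,0,-4,0,0]';  python3 -m inch '[0.28,0,-3,0,0,0.28,0,0,0,0,0.28,0,6,0,0,0.28,0,0,0,0,0.28,0,0,0,0]'; python3 -m inch '[0.28,0,0,0,0,0.28,0,0,0,0,0.28,0,0,0,0,0.28,0,0,0,0,0.28,0,0,0,0]'; python3 -c "
from h import *
print(beam_red(2))"; python3 -m inch '[0.28,0,0,0,0,0.28,0,0,0,0,0.28,0,0,0,0,0.28,0,0,0,0,0.28,0,0,0,0]'; python3 -c "
from h import *
print(beam_red(2))"
```

```text
t: 16.98
eef_pos: [0.5515, -0.1548, 0.1874]
tool_rot: [[-0.983, -0.181, -0.0], [-0.181, 0.983, 0.0], [0.0, 0.0, -1.0]]
wrist_force: [-0.5, 1.0, -0.9]
width: 0.28
t: 17.6
eef_pos: [0.551, -0.1516, 0.1876]
tool_rot: [[-0.983, -0.181, 0.0], [-0.181, 0.983, -0.0], [-0.0, -0.0, -1.0]]
wrist_force: [-0.9, 0.3, 0.7]
width: 0.283
t: 18.23
eef_pos: [0.5509, -0.1517, 0.1874]
tool_rot: [[-0.983, -0.181, 0.0], [-0.181, 0.983, -0.0], [-0.0, -0.0, -1.0]]
wrist_force: [-0.6, 0.8, 0.2]
width: 0.277
[([193.77, 297.92], 31), ([193.94, 297.86], 30)]
t: 18.95
eef_pos: [0.5509, -0.1516, 0.1874]
tool_rot: [[-0.983, -0.181, 0.0], [-0.181, 0.983, -0.0], [-0.0, -0.0, -1.0]]
wrist_force: [-0.6, 0.2, 0.4]
width: 0.278
[([193.97, 297.93], 33), ([193.96, 297.93], 31)]
```

Row 297.9 is about −0.01. I'll open the jaws a little, withdraw straight up, let it settle and check.

```bash
python3 -m inch '[0.4,0,0,0,0,0.5,0,0,0,0,0.5,0,0,0,0,0.5,0,0,-15,0,0.5,0,0,-40,0]'; python3 -m inch '[0.5,0,0,-40,0,0.5,0,0,-40,0,0.5,0,0,-10,0,0.5,0,0,0,0,0.5,0,0,0,0]'; python3 -m inch '[0.5,0,0,0,0,0.5,0,0,0,0,0.5,0,0,0,0,0.5,0,0,0,0,0.5,0,0,0,0]'; python3 -m inch '[0.5,0,0,0,0,0.5,0,0,0,0,0.5,0,0,0,0,0.5,0,0,0,0,0.5,0,0,0,0]';python3 -m inch '[0.5,0,0,0,0,0.5,0,0,0,0,0.5,0,0,0,0,0.5,0,0,0,0,0.5,0,0,0,0]' >/dev/null
python3 - <<'E'
from h import *
import cv2
print(beam_red(2))
b=env.read_camera("side");a=env.read_camera("scene")
o=np.zeros((400,800,3),np.uint8)
o[:,:400]=cv2.resize(b[140:260,215:335],(400,400),interpolation=cv2.INTER_CUBIC);o[:,400:]=cv2.resize(a[160:335,165:340],(400,400),interpolation=cv2.INTER_CUBIC)
cv2.imwrite("pics/c5.png",o)
E
```

```text
t: 19.68
eef_pos: [0.5504, -0.1514, 0.2426]
tool_rot: [[-0.983, -0.181, -0.003], [-0.181, 0.983, 0.001], [0.002, 0.002, -1.0]]
wrist_force: [0.3, -0.1, 0.3]
width: 0.5
t: 20.3
eef_pos: [0.5507, -0.1515, 0.331]
tool_rot: [[-0.983, -0.181, -0.002], [-0.181, 0.983, 0.001], [0.002, 0.002, -1.0]]
wrist_force: [0.0, -0.1, 0.2]
width: 0.502
t: 20.92
eef_pos: [0.5509, -0.1516, 0.3324]
tool_rot: [[-0.983, -0.181, -0.0], [-0.181, 0.983, 0.0], [0.0, 0.0, -1.0]]
wrist_force: [-0.2, 1.0, -0.0]
width: 0.501
t: 21.55
eef_pos: [0.5509, -0.1516, 0.3324]
tool_rot: [[-0.983, -0.181, 0.0], [-0.181, 0.983, -0.0], [-0.0, -0.0, -1.0]]
wrist_force: [0.2, 0.8, -0.1]
width: 0.498
[([194.0, 297.91], 32), ([193.98, 297.95], 33)]
```

View pics/c5.png

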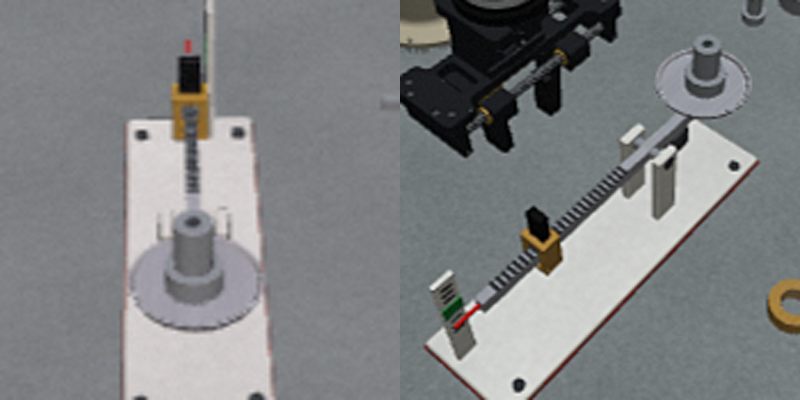

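Both cameras put the beam at about −0.011 rad: scene red row 297.93 against 298.6 for level, and side tip row 152.0 against 152.8. The pointer only looks below the band in the scene view because it stands in front of the plate. The beam is at rest, the spindle is upright and centred, and the gripper is clear, so I'm handing in.

```bash
python3 -c "
from station import env
print(env.finish_job(), env.sense()['t'])"
```

```text
the job is handed in; nothing more can be done
the job is handed in; nothing more can be done
```

The spindle is standing on the pan and the beam floats at rest inside the green band. I handed the job in at about 23 s; it gave no verdict.

I picked out the medium of the three spindles by size (measured foot 48 mm). I lowered it until the pan sank to near its lower stop, then let go. I pushed the poise outwards in three stages, with the jaws astride its grip but not squeezing it, then opened them and withdrew upwards.

**Last checks:**
- **Beam:** both cameras put it at about −0.01 rad, and the limit is ±0.035. The pointer reading stayed within 0.1 pixel over about 3 s.
- **Pointer position:** in the final scene picture the tip looks slightly below the green band. I took this as parallax, because the pointer stands in front of the plate. My scale for the scene reading matched the pictures at both stops.
- **Spindle:** upright and near the middle of the pan in both views.
- **Gripper:** well clear of everything, with the tool about 0.33 m up.
- **Forces:** the wrist force at the end of each move stayed below about 5 N. I did not measure the contact force on the scale directly.
- **Chuck key, collar and tool holder:** the arm's path stayed away from all three. I did not measure their positions again at the end.

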